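Unlatch the specimen carrier and take out the white dropper bottle

TASK

Flip the toggle latch of the specimen carrier open so that its wire loop drops off the strike, then swing the lid all the way back until it stays open. Lift the white dropper bottle with the red rubber bulb out of its compartment and stand it upright on the bench next to the carrier; leave the two amber bottles in their compartments and everything else on the bench where it is.

Things in the scene. Friction and masses are not known exactly. Their poses are not given: they have to be found in the camera images.
- case: Specimen carrier, fixed: blue base 130 (x) x 190 (y) x 85 mm high, walls 4 mm, pale grey hinged lid; 126 mm high when shut. Origin: middle of the underside, on the bench. Its x runs from the front (latch side) to the back (hinge side), y to its left seen from the front, z up.
- cell_mid (a point): Floor centre of the middle one of three compartments along the carrier's front wall, 31 mm in front of the origin, 12 mm above the bench. Each is about 60 x 59 mm; the others' centres lie 60.5 mm to either side along y. One dropper bottle stands loose in each. White dividers reach 70 mm above the bench. Behind is a trough with a gauze roll.
- case_lid (a joint): Lid angle, rad: 0 shut, 1.87 fully open, leaning back on its stop. The lid is a shell 130 x 190 x 41 mm, about 0.3 kg; unlatched, 2 to 3 N at its front edge lift it. Below about 1.25 it falls shut; beyond that it falls open and stays.
- lid_hinge (a point): Middle of the lid's hinge line: 67 mm behind the carrier's origin, 85 mm above the bench. The line runs along the carrier's y.
- lid_lip_right (a point): Middle of the outer lower edge of the right half (carrier y = -63 mm) of the lid's front lip: a ledge 62 mm long, 7 mm thick, 14 mm proud of the front. Shut, its underside is 88 mm above the bench, free below. It moves with the lid, 146 mm from the hinge line.
- lid_lip_left (a point): The same edge on the left half of the lip (carrier y = +63 mm).
- latch_lever (a joint): Latch lever, rad: 0 closed (upright before the lid), grows as its top comes out to the front and down; 1.57 level, 2.4 stop. Up to 0.42 it resists: about 6 N at its top edge, 10 N near the lid, falling to nothing; then it snaps out by itself to about 1.0 and stays where put. Below about 1.4 the wire loop still hangs in the strike and catches the lid; from 1.5 it drops clear.
- latch_tab (a point): Middle of the lever's red top edge. Steel lever 40 mm wide (y), 3 mm thick, mid front. Closed, this edge is 90 mm before the carrier's origin and 158 mm above the bench, 32 mm above the lid's top, free behind it. The lever's back face is 83 mm before the origin at lid-top height. Moves with the lever.
- latch_pivot (a point): Turning axis of the lever while the lid is shut: 81 mm before the carrier's origin, 105 mm above the bench, parallel to the carrier's y.
- strike (a point): Hook on the base, 83 mm before the carrier's origin, 60 mm above the bench, under which the lever's wire loop (25 mm wide) pulls when latched. The loop drops a few mm and swings to the front to come off.
- bottle_white: White dropper bottle with black cap and red bulb, 60 g, 102 mm high; origin at the centre of its foot, z up its axis. Body 37 mm across up to 60 mm, cap 24 mm from 60 to 76 mm, stiff bulb 15 mm across from 76 to 102 mm, good to grip. Starts in any of the three compartments, not quite centred, foot 12 mm above the bench.
- bottle_amber1: Amber dropper bottle with brown bulb, same size, in another compartment; stays there.
- bottle_amber2: Second amber dropper bottle, in the third compartment; stays there.
- petri: Petri dish, 91 mm across, 16 mm high, near the left rear of the bench; loose bystander.
- conical: Small stoppered conical flask with pink medium, 69 mm wide, 143 mm high, on the right; loose bystander.
- tape: Roll of beige tape lying flat, 96 mm across, 25 mm high, to the right of the carrier; loose bystander.

How it is judged:
By the outcome, as a careful person would: the job done as asked, in the order asked, and still so for the second after the job is handed in, with the robot touching nothing.
It also fails if it takes over 58 s, if anything falls off the work surface, if the arm or the gripper's body presses on something with over 40 N, if the wrist force passes 120 N, or if a joint passes its speed limit or range.

ROBOT

A 7-joint arm with a two-finger parallel gripper is mounted at the origin on a cart in front of the work surface, level with it; the furniture and walls round the work are solid. World frame = base frame: x ahead of the robot, y to its left, z up, the work surface at z = 0. Lengths are in m, angles in rad, forces in N, time in s.
With the tool pointing down it reaches from about 0.35 to 0.9 m from the base axis. Payload 8.1 kg.
Tool frame: the origin (TCP) lies at the very end of the fingers, on their centre line; the grasp point (between the pads) lies 19 mm behind it (arm.tcp_to_grasp is the z of the grasp point in the tool frame, in m); z points along the fingers, y is the line along which they close (so a half turn about z gives the same grasp; the last joint's range is limited). The gripper opens to 92 mm and grips with 3 to 60 N. Pads are 19 mm wide; open, the fingers measure 130 mm over their backs; the gripper's body (75 mm by 190 mm) begins 47 mm behind the grasp point.
Start: joints at [1.003, 0.434, 0.025, 1.573, -0.012, 1.134, -0.075], TCP at [0.28, -0.559, 0.227] pointing down, gripper open.
Joint ranges: [-2.62, 2.62], [-0.44, 2.09], [-1.27, 1.32], [0.08, 2.57], [-1.32, 4.46], [0.12, 2], [-2.74, 2.74]. Speed limits (rad/s): [2.22, 2.22, 3.01, 3.01, 3.14, 3.14, 3.14].

INTERFACE

Orientations are given as a rotation vector (axis times angle).
In Python, from cell import readout, vision, sign_off, arm gives the robot as it stands. The module is installed in compiled form; this text tells all that it offers.
- The arm moves only by the shell command python3 -m creep 'ROWS' [FORCE]. ROWS is JSON, a list of rows, each a list of 5 numbers: the shift along the tool's x, y, z in units of 4 cm (1.0 is 4 cm), then the turn about the tool's z in units of 4 degrees (1.0 is 4 degrees), then the opening, from 0 (shut) to 1 (fully open). A call has 1 to 12 rows; each row shifts and turns the commanded pose from where the row before left it, along the tool's axes as they then stand; what a row does not reach is not made up. A row lasts 1/8 s, in which the tool goes at most 62.5 mm and 10.7 degrees, less where a joint would pass 70% of its speed; a pose out of reach is approached as far as the arm can. A call with a number of a shift or a turn outside -1 to 1 is refused whole. A call with a gripper value outside its range is refused whole. The fingers move at their own pace and stop on an object; FORCE is the grip in N (left out, the last holds). Time passes only in rows, so rows that do not move let the fingers close. It gives the time, the measured TCP pose, the force, the opening and the grip force at its end, in the units of the state.
- readout.observe(): the state, without advancing time (a new reading comes with each control period).
- vision.get_image(name): name is "side" or "top"; returns a dict with "pixels" (384x512x3 uint8, blue, green, red), "z_map" (384x512 float32, m along the optical axis (not along the pixel's ray), 0 where there is no reading), "camera_matrix" (3x3 intrinsics, pixels), "k1" (the pictures are not rectified: a ray, as slopes to the right and down, at radius r is drawn at 1 + k1 r^2 times it, then the intrinsics apply), "position" and "rotation" of the camera in the world. Camera axes: x right, y up, looking along -z (the intrinsics and any distortion apply to the point x, -y, -z); pixel columns grow to the right and rows downward; lengths in m; the calibration is good to about 2 mm. A picture is of the moment at which its call begins.
- sign_off(): hands the job in; it is judged then, once.
The state is a dict: "clock": time; "joints": joint angles; "dq": joint speeds; "joint_efforts": joint torques, N m; "position": TCP position; "ee_rot": TCP orientation; "force": force on the tool from outside, world axes, zero at the start; "ft_torque": the same for the moment, N m; "width": opening from 0.0 (shut) to 1.0 (fully open); "gripper_force": force on a finger pad.
Only numpy, scipy, OpenCV 4.12 (cv2) and the standard library are available. Lean on these libraries where they do the work, as an engineer would, in place of code of your own. Each camera call takes 0.05 s, during which the arm holds its last target. There are 200 camera calls.

## Working session

There is one attempt and no reset: what is moved stays moved. The work goes in short steps, Python scripts to look and compute and a shell command to move; the robot and the scene stay as the last step left them, time stands still between calls to the robot, and variables do not carry over. Pictures are saved under pics/ and viewed, at most 10 in all, crops included, and the job is handed in when it is done.

```bash
mkdir -p pics; cat > h.py <<'E'
import numpy as np,cv2
from cell import readout,vision,arm
def grab(n,f=None):
    im=vision.get_image(n)
    if f: cv2.imwrite('pics/'+f,im['pixels'])
    return im
def pts(im):
    K=np.array(im['camera_matrix']);h,w=im['z_map'].shape
    u,v=np.meshgrid(np.arange(w),np.arange(h))
    p=np.stack([u,v],-1).reshape(-1,1,2).astype(np.float64)
    s=cv2.undistortPoints(p,K,np.array([im['k1'],0,0,0.])).reshape(h,w,2)
    z=im['z_map']
    c=np.stack([s[...,0]*z,-s[...,1]*z,-z],-1)
    P=c@np.array(im['rotation']).T+np.array(im['position'])
    P[z==0]=np.nan
    return P
E
python3 - <<'E'
from h import *
for n in('side','top'):
    im=grab(n,n+'1.png');print(n,im['position'],np.round(im['rotation'],2).tolist(),im['k1'])
s=readout.observe();print(s['position'],s['ee_rot'],s['width'],s['clock'],arm.tcp_to_grasp)
E
```

```text
side [0.37899974 0.47595462 0.76888365] [0.15, -1.18, -2.6] -0.06534018447356178
top [ 0.45414177 -0.2337662   1.16899673] [0.11, -0.06, -1.56] -0.027265749372186766
[ 0.2798941  -0.55832489  0.22602974] [-3.05589306e+00 -7.23079740e-01  7.13567125e-04] 1.0026568979676185 0.1 -0.0188
```

View pics/side1.png

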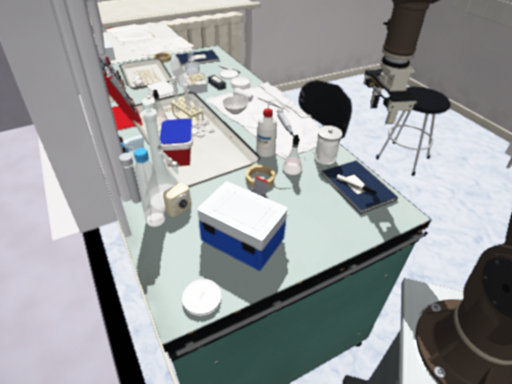

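View pics/top1.png

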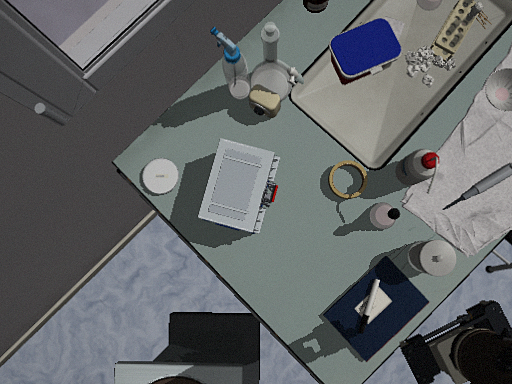

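The case's latch, with the red tab at top-view pixel (275,193), faces the robot's right. The lid spans about (200–280, 140–232). The petri dish is at (160,177), the tape at (348,180) and the flask at (385,215). The rotation is given as a rotation vector.

```bash
sed -i "s/np.array(im\['rotation'\]).T/cv2.Rodrigues(np.array(im['rotation']))[0].T/" h.py
python3 - <<'E'
from h import *
from scipy.spatial.transform import Rotation as R
im=grab('top');P=pts(im);px=im['pixels'].astype(int)
roi=np.zeros(px.shape[:2],bool);roi[130:245,190:300]=1
Z=P[...,2];print('bench z',np.nanmedian(Z[250:280,200:260]),'lidz',np.nanmedian(Z[160:200,225:255]))
m=roi&(Z>.105)&(Z<.14)
n,l,st,_=cv2.connectedComponentsWithStats(m.astype(np.uint8));k=1+st[1:,4].argmax();m=l==k
r=cv2.minAreaRect(P[m][:,:2].astype(np.float32));print(r);print(cv2.boxPoints(r))
red=roi&(px[...,2]>120)&(px[...,1]<70)&(px[...,0]<80)
print('red',red.sum(),P[red].mean(0),P[red].min(0),P[red].max(0))
for nme,(u,v) in dict(petri=(160,177),tape=(348,165),flask=(393,213),bottle=(425,165)).items(): print(nme,P[v,u])
s=readout.observe();print(R.from_rotvec(s['ee_rot']).as_matrix().round(3))
E
```

```text
bench z -0.0002596695610053157 lidz 0.12791606912372633
((0.5805956125259399, -0.15645000338554382), (0.15146222710609436, 0.1905035376548767), 75.12175750732422)
[[ 0.46909213 -0.20518473]
 [ 0.65320873 -0.25409952]
 [ 0.6920991  -0.10771528]
 [ 0.5079825  -0.05880049]]
red 30 [nan nan nan] [nan nan nan] [nan nan nan]
petri [0.61401434 0.05556782 0.01576187]
tape [ 6.49250852e-01 -4.21531923e-01 -3.61265462e-04]
flask [ 0.51901215 -0.4973801   0.13793074]
bottle [ 0.62229527 -0.5620359   0.16573311]
[[ 0.894  0.448 -0.001]
 [ 0.448 -0.894  0.001]
 [-0.    -0.001 -1.   ]]
```

```bash
python3 - <<'E'
from h import *
im=grab('top');P=pts(im);px=im['pixels'].astype(int);Z=P[...,2]
roi=np.zeros(px.shape[:2],bool);roi[130:245,190:300]=1
red=roi&(px[...,2]>120)&(px[...,1]<70)&(px[...,0]<80)
v,u=np.nonzero(red);print('red px',u.mean(),v.mean(),np.nanmedian(P[red],0))
c=np.array([.583,-.147]);ex=np.array([.257,.967]);ey=np.array([-.967,.257])
# ray onto z=.158 for red centre
K=np.array(im['camera_matrix']);s=cv2.undistortPoints(np.array([[[u.mean(),v.mean()]]]),K,np.array([im['k1'],0,0,0.]))[0,0]
d=cv2.Rodrigues(np.array(im['rotation']))[0]@[s[0],-s[1],-1];o=np.array(im['position'])
p=o+d*(.157-o[2])/d[2];print('tab',p,'case',(p[:2]-c)@ex,(p[:2]-c)@ey)
m=roi&(Z>.118)&(Z<.134);q=P[m][:,:2]-c;a,b=q@ex,q@ey
print('x',np.percentile(a,[.5,2,50,98,99.5]),'y',np.percentile(b,[.5,2,50,98,99.5]))
for lo in(-.09,-.05,0,.05): 
  k=(b>lo)&(b<lo+.03);print('back edge',lo,np.percentile(a[k],99))
t=np.array([.28,-.559]);g=c-.055*ex-t;print('delta',g)
E
```

```text
red px 274.43333333333334 193.43333333333334 [ 0.55854202 -0.23371862  0.16045652]
tab [ 0.55911546 -0.23462085  0.157     ] case -0.09086768500553015 0.000577789774117872
x [-0.07367165 -0.06385822 -0.00110963  0.06263648  0.06466418] y [-0.09400026 -0.09120689  0.00126893  0.09131506  0.09425641]
back edge -0.09 0.06374351697001128
back edge -0.05 0.06390775927082265
back edge 0 0.06391359144229028
back edge 0.05 0.0636994812984855
delta [0.288865 0.358815]
```

```bash
python3 -m creep '[[0,0,0,-1,0],[0,0,0,-1,0],[0,0,0,-1,0],[0,0,0,-1,0],[0,0,0,-1,0],[0,0,0,-1,0],[0,0,0,-1,0],[0,0,0,-1,0],[0,0,0,-1,0],[0,0,0,-1,0],[0,0,0,-1,0],[0,0,0,-1,0]]' 20
```

```text
clock: 1.7
position: [0.28, -0.5586, 0.2265]
ee_rot: [-2.496, -1.907, -0.0]
force: [0.5, 0.1, -0.3]
width: 0.006
gripper_force: 0.0
```

```bash
cat > st.py <<'E'
from h import *
s=readout.observe();c=np.array([.583,-.147]);q=np.array(s['position'][:2])-c
print('case x,y,z mm',[round(1000*v,1) for v in(q@[.257,.967],q@[-.967,.257],s['position'][2])],'F',np.round(s['force'],1),'w',round(s['width'],3),round(s['clock'],2))
E
python3 -m creep '[[0.9,0.4,0,0,0],[0.9,0.4,0,0,0],[0.9,0.4,0,0,0],[0.9,0.4,0,0,0],[0.9,0.4,0,0,0],[0.9,0.4,0,0,0],[0.9,0.4,0,0,0],[0.9,0.4,0,0,0],[0.9,0.4,0,0,0],[0.9,0.4,0,0,0],[0.9,0.4,0,0,0],[0.6,0.3,0,0,0]]'; python3 -m creep '[[0,0,0,0,0],[0,0,0,0,0]]'; python3 st.py
```

```text
clock: 3.2
position: [0.5737, -0.2015, 0.2266]
ee_rot: [-2.496, -1.906, -0.001]
force: [0.6, -0.8, -0.1]
width: 0.002
gripper_force: 0.0
clock: 3.45
position: [0.5722, -0.2044, 0.2265]
ee_rot: [-2.499, -1.904, 0.002]
force: [-1.0, -0.5, -0.4]
width: 0.004
gripper_force: 0.0
case x,y,z mm [np.float64(-58.3), np.float64(-4.3), np.float64(226.5)] F [-1.  -0.5 -0.4] w 0.004 3.45
```

```bash
python3 -m creep '[[0.1,-0.1,0.7,0,0],[0,0,0.7,0,0],[0,0,0.5,0,0],[0,0,0.3,0,0],[0,0,0,0,0]]'; python3 st.py;  python3 -m creep '[[-0.15,0,0,0,0],[-0.15,0,0,0,0],[-0.15,0,0,0,0],[-0.15,0,0,0,0],[0,0,0,0,0]]'; python3 st.py; python3 -m creep '[[-0.15,0,0,0,0],[-0.15,0,0,0,0],[-0.15,0,0,0,0],[-0.15,0,0,0,0],[0,0,0,0,0]]'; python3 st.py
```

```text
clock: 4.08
position: [0.5692, -0.1994, 0.1382]
ee_rot: [-2.499, -1.902, 0.002]
force: [0.1, 0.2, -0.2]
width: 0.008
gripper_force: 0.0
case x,y,z mm [np.float64(-54.2), np.float64(-0.1), np.float64(138.2)] F [ 0.1  0.2 -0.2] w 0.008 4.08
clock: 4.7
position: [0.564, -0.2211, 0.1388]
ee_rot: [-2.498, -1.905, -0.002]
force: [1.3, 3.0, -0.8]
width: 0.003
gripper_force: 1.8
case x,y,z mm [np.float64(-76.6), np.float64(-0.7), np.float64(138.8)] F [ 1.3  3.  -0.8] w 0.003 4.7
clock: 5.32
position: [0.5568, -0.2461, 0.1387]
ee_rot: [2.5, 1.902, -0.001]
force: [-0.4, -0.0, -0.3]
width: 0.003
gripper_force: 0.0
case x,y,z mm [np.float64(-102.6), np.float64(-0.2), np.float64(138.7)] F [-0.4 -0.  -0.3] w 0.003 5.33
```

```bash
python3 -m creep '[[-0.25,0,0,0,0],[-0.25,0,0,0,0],[0,0,0.3,0,0],[0,0,0.3,0,0],[0,0,0.3,0,0],[0,0,0.25,0,0],[0,0,0,0,0]]'; python3 st.py; python3 - <<'E'
from h import *
im=grab('top','t2.png');cv2.imwrite('pics/t2c.png',cv2.resize(im['pixels'][120:260,180:340],None,fx=4,fy=4))
E
```

```text
clock: 6.2
position: [0.5513, -0.2636, 0.0915]
ee_rot: [-2.497, -1.904, 0.001]
force: [-1.5, 0.4, -0.1]
width: 0.007
gripper_force: 0.0
case x,y,z mm [np.float64(-120.9), np.float64(0.7), np.float64(91.5)] F [-1.5  0.4 -0.1] w 0.007 6.2
```

View pics/t2c.png

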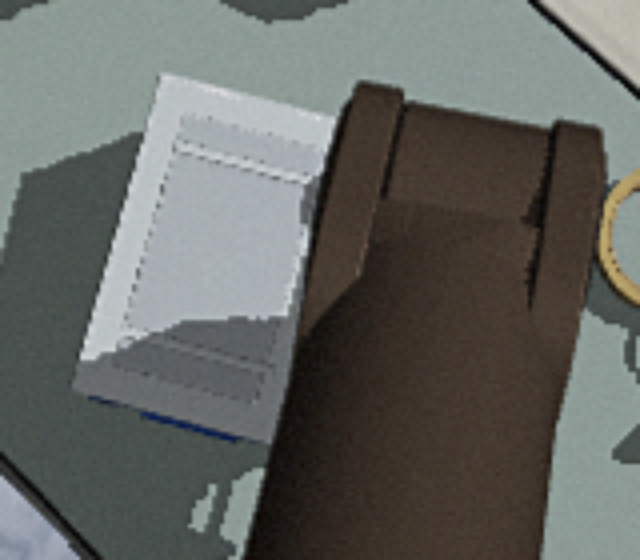

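The arm (brown, in the centre of the crop) hides the lever. I'll back off and locate the red edge.

```bash
python3 -m creep '[[0,0,-0.7,0,0],[0,0,-1,0,1],[0,0,-1,0,1],[-1,0,0,0,1],[-1,0,0,0,1],[-1,0,0,0,1],[-1,0,0,0,1],[0,0,0,0,1]]'; python3 st.py; python3 - <<'E'
from h import *
im=grab('top','t3.png');cv2.imwrite('pics/t3c.png',cv2.resize(im['pixels'][120:260,180:340],None,fx=4,fy=4))
px=im['pixels'].astype(int);P=pts(im)
red=(px[...,2]>100)&(px[...,1]<65)&(px[...,0]<70);red[:130]=0;red[245:]=0;red[:,:200]=0;red[:,320:]=0
q=P[red];a=(q[:,:2]-[.583,-.147])
print(red.sum(),np.nanmedian(a@[.257,.967]),np.nanmedian(a@[-.967,.257]),np.nanmedian(q[:,2]))
E
```

```text
clock: 7.25
position: [0.5071, -0.4229, 0.2007]
ee_rot: [2.503, 1.896, -0.003]
force: [1.1, 0.3, 0.1]
width: 0.719
gripper_force: 0.0
case x,y,z mm [np.float64(-286.3), np.float64(2.5), np.float64(200.7)] F [1.1 0.3 0.1] w 0.719 7.25
12 -0.1272831601352606 -0.005708457630150428 0.0762834169514568
```

View pics/t3c.png

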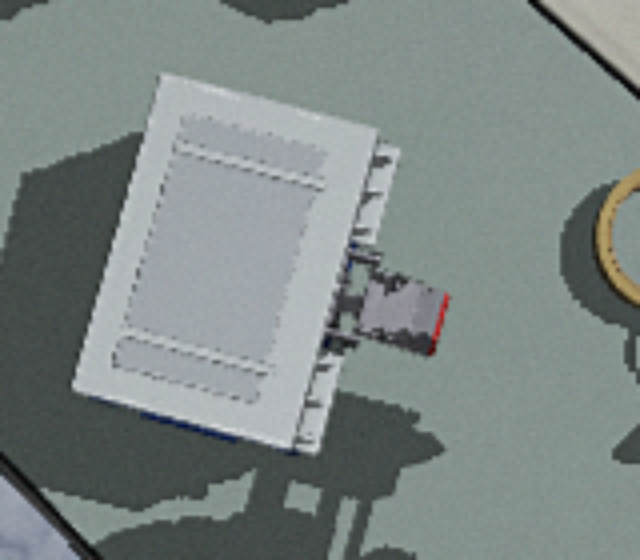

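The lever is down at roughly 1.8 rad: the red edge is at crop pixel (440,325), about 130 mm in front of the origin. Next I'll pinch it by its side edges and raise the lid with it.

```bash
python3 -m creep '[[0.9,0.06,0,0,1],[0.9,0,0,0,1],[0.9,0,0,0,1],[0.9,0,0,0,1],[0.93,0,0,0,1],[0,0,0.6,0,1],[0,0,0.7,0,1],[0,0,0.7,0,1],[0,0,0.6,0,1],[0,0,0.52,0,1],[0,0,0,0,1]]'; python3 st.py
```

```text
clock: 8.68
position: [0.5592, -0.2425, 0.0749]
ee_rot: [-2.495, -1.905, 0.001]
force: [0.3, -0.2, 0.6]
width: 1.003
gripper_force: 0.0
case x,y,z mm [np.float64(-98.5), np.float64(-1.5), np.float64(74.9)] F [ 0.3 -0.2  0.6] w 1.003 8.68
```

```bash
python3 -m creep '[[-0.1,-0.03,0,0,1],[0,0,0,0,0.3],[0,0,0,0,0.3],[0,0,0,0,0.3],[0,0,0,0,0.3],[0,0,0,0,0.3],[0,0,0,0,0.3],[0,0,0,0,0.3]]' 55; python3 st.py
```

```text
clock: 9.68
position: [0.5566, -0.2476, 0.0756]
ee_rot: [-2.497, -1.903, 0.002]
force: [-4.2, 2.1, 0.8]
width: 0.417
gripper_force: 55.0
case x,y,z mm [np.float64(-104.1), np.float64(-0.3), np.float64(75.6)] F [-4.2  2.1  0.8] w 0.417 9.68
```

```bash
python3 -m creep '[[0.05,0,-0.27,0,0.3],[0.07,0,-0.28,0,0.3],[0.09,0,-0.26,0,0.3],[0.1,0,-0.26,0,0.3],[0,0,0,0,0.3]]'; python3 st.py; python3 - <<'E'
from h import *
im=grab('side','s4.png');cv2.imwrite('pics/s4c.png',cv2.resize(im['pixels'][130:330,150:350],None,fx=3,fy=3))
E
```

```text
clock: 10.3
position: [0.56, -0.2352, 0.1198]
ee_rot: [-2.497, -1.904, 0.002]
force: [-6.0, 1.3, -1.8]
width: 0.414
gripper_force: 55.0
case x,y,z mm [np.float64(-91.2), np.float64(-0.4), np.float64(119.8)] F [-6.   1.3 -1.8] w 0.414 10.3
```

View pics/s4c.png

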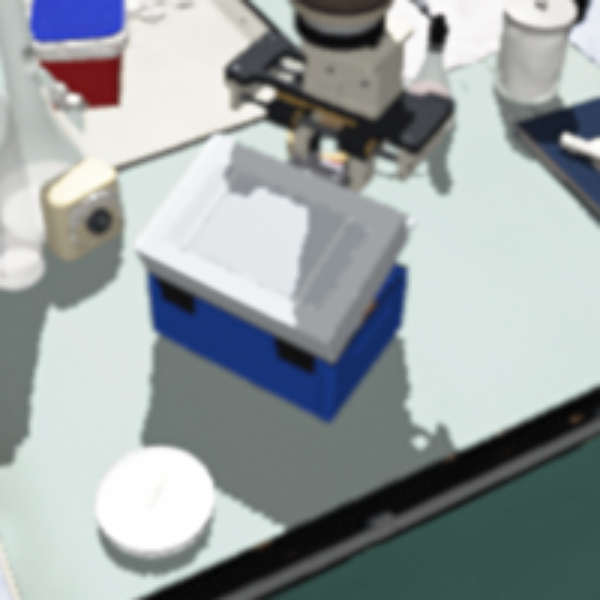

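The lid (crop 140–400, 140–350) is clearly rising and an amber bottle shows at (370,305). I'll continue along the arc.

```bash
python3 -m creep '[[0.13,0,-0.27,0,0.3],[0.14,0,-0.27,0,0.3],[0.15,0,-0.26,0,0.3],[0.16,0,-0.25,0,0.3],[0,0,0,0,0.3]]'; python3 st.py; python3 -m creep '[[0.2,0,-0.24,0,0.3],[0.21,0,-0.23,0,0.3],[0.22,0,-0.22,0,0.3],[0.22,0,-0.21,0,0.3],[0,0,0,0,0.3]]'; python3 st.py
```

```text
clock: 10.98
position: [0.5659, -0.2127, 0.1619]
ee_rot: [-2.497, -1.905, 0.003]
force: [-7.3, 0.7, -3.8]
width: 0.412
gripper_force: 55.0
case x,y,z mm [np.float64(-68.0), np.float64(-0.4), np.float64(161.9)] F [-7.3  0.7 -3.8] w 0.412 10.97
clock: 11.6
position: [0.5747, -0.1795, 0.1978]
ee_rot: [-2.496, -1.905, 0.003]
force: [-7.6, -0.2, -3.2]
width: 0.417
gripper_force: 55.2
case x,y,z mm [np.float64(-33.6), np.float64(-0.3), np.float64(197.8)] F [-7.6 -0.2 -3.2] w 0.417 11.6
```

```bash
python3 -m creep '[[0.26,0,-0.18,0,0.3],[0.27,0,-0.16,0,0.3],[0.27,0,-0.14,0,0.3],[0.28,0,-0.12,0,0.3],[0,0,0,0,0.3]]'; python3 st.py; python3 -m creep '[[0.27,0,-0.09,0,0.3],[0.27,0,-0.07,0,0.3],[0.26,0,-0.06,0,0.3],[0.2,0,-0.02,0,0.3],[0.2,0,-0.02,0,0.3],[0,0,0,0,0.3]]'; python3 st.py; python3 - <<'E'
from h import *
im=grab('side','s5.png');cv2.imwrite('pics/s5c.png',cv2.resize(im['pixels'][130:330,150:350],None,fx=3,fy=3))
E
```

```text
clock: 12.22
position: [0.5858, -0.1377, 0.2219]
ee_rot: [-2.495, -1.906, 0.004]
force: [-11.0, -0.0, 1.2]
width: 0.416
gripper_force: 55.0
case x,y,z mm [np.float64(9.7), np.float64(-0.3), np.float64(221.9)] F [-11.   -0.    1.2] w 0.416 12.22
clock: 12.98
position: [0.5981, -0.0912, 0.232]
ee_rot: [-2.495, -1.905, 0.005]
force: [-12.5, 0.4, 3.0]
width: 0.421
gripper_force: 55.0
case x,y,z mm [np.float64(57.8), np.float64(-0.3), np.float64(232.0)] F [-12.5   0.4   3. ] w 0.421 12.97
```

View pics/s5c.png

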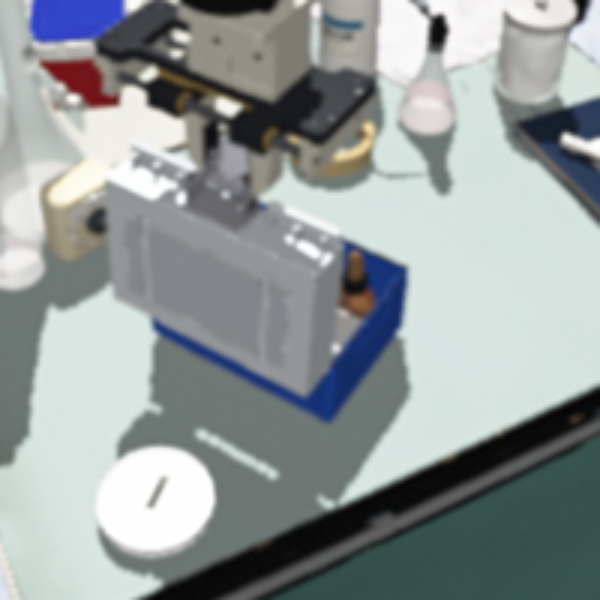

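The lid stands at about 1.45 rad, past balance. I'll go a little further, release and retreat.

```bash
python3 -m creep '[[0.2,0,0,0,0.3],[0.2,0,0,0,0.3],[0.2,0,0.02,0,0.3],[0,0,0,0,0.3]]'; python3 st.py; python3 -m creep '[[0,0,0,0,1],[0,0,0,0,1],[0,0,0,0,1],[0,0,-0.5,0,1],[-0.5,0,-0.8,0,1],[-1,0,0,0,1],[-1,0,0,0,1],[-1,0,0,0,1],[-1,0,0,0,1],[-1,0,0,0,1],[-1,0,0,0,0.5],[0,0,0,0,0.5]]'; python3 st.py; python3 - <<'E'
from h import *
im=grab('top','t6.png');cv2.imwrite('pics/t6c.png',cv2.resize(im['pixels'][120:260,160:320],None,fx=4,fy=4))
im=grab('side','s6.png')
E
```

```text
clock: 13.52
position: [0.6043, -0.0678, 0.2314]
ee_rot: [-2.494, -1.906, 0.005]
force: [-14.1, 1.7, 5.3]
width: 0.421
gripper_force: 55.1
case x,y,z mm [np.float64(82.1), np.float64(-0.3), np.float64(231.4)] F [-14.1   1.7   5.3] w 0.421 13.53
clock: 15.02
position: [0.5363, -0.325, 0.2825]
ee_rot: [2.503, 1.895, -0.002]
force: [0.5, -0.4, -1.2]
width: 0.829
gripper_force: 0.0
case x,y,z mm [np.float64(-184.2), np.float64(-0.6), np.float64(282.5)] F [ 0.5 -0.4 -1.2] w 0.829 15.03
```

View pics/t6c.png

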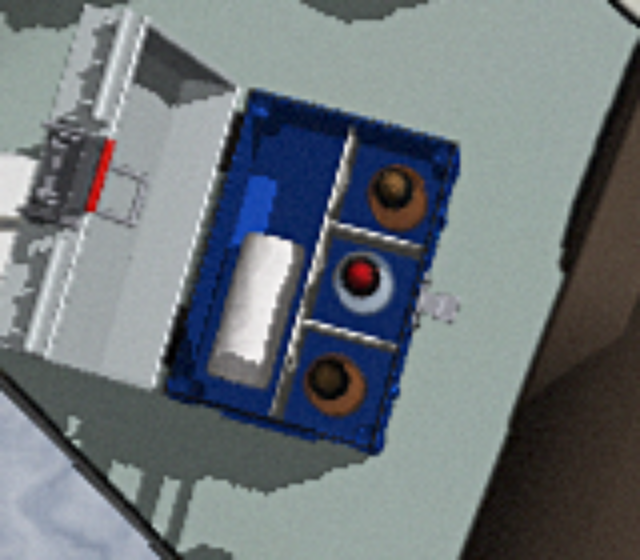

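The lid is fully open, leaning back at the left. The white bottle stands in the middle compartment, with its red bulb at crop pixel (361,277), full-image pixel (250,189).

```bash
python3 - <<'E'
from h import *
im=grab('top');px=im['pixels'].astype(int);P=pts(im)
red=(px[...,2]>90)&(px[...,1]<60)&(px[...,0]<65);red[:170]=0;red[210:]=0;red[:,:235]=0;red[:,265:]=0
v,u=np.nonzero(red);print(len(u),u.mean(),v.mean(),np.nanmax(P[red][:,2]))
K=np.array(im['camera_matrix']);s=cv2.undistortPoints(np.array([[[u.mean(),v.mean()]]]),K,np.array([im['k1'],0,0,0.]))[0,0]
d=cv2.Rodrigues(np.array(im['rotation']))[0]@[s[0],-s[1],-1];o=np.array(im['position'])
for z in(.108,):
  p=o+d*(z-o[2])/d[2];a=p[:2]-[.583,-.147];print(p,a@[.257,.967],a@[-.967,.257])
q=P[red];a=np.nanmedian(q[q[:,2]>.09],0);print(a,(a[:2]-[.583,-.147])@[.257,.967],(a[:2]-[.583,-.147])@[-.967,.257])
E
python3 st.py
```

```text
27 252.62962962962962 183.62962962962962 0.11710953563762483
[ 0.58669882 -0.18415729  0.108     ] -0.03498049886839859 -0.013126182399626804
[ 0.57598614 -0.17846954  0.11230726] -0.03223360705060651 -0.0013052670586171738
case x,y,z mm [np.float64(-178.3), np.float64(-1.2), np.float64(282.6)] F [ 0.2  0.1 -1.3] w 0.7 15.18
```

```bash
python3 - <<'E'
from h import *
im=grab('top');px=im['pixels'].astype(int);P=pts(im)
red=(px[...,2]>90)&(px[...,1]<60)&(px[...,0]<65);red[:180]=0;red[198:]=0;red[:,:242]=0;red[:,258:]=0
v,u=np.nonzero(red);print(len(u),u.mean(),v.mean())
K=np.array(im['camera_matrix']);s=cv2.undistortPoints(np.array([[[u.mean(),v.mean()]]]),K,np.array([im['k1'],0,0,0.]))[0,0]
d=cv2.Rodrigues(np.array(im['rotation']))[0]@[s[0],-s[1],-1];o=np.array(im['position'])
p=o+d*(.109-o[2])/d[2];a=p[:2]-[.583,-.147];print(p,a@[.257,.967],a@[-.967,.257])
E
python3 st.py
```

```text
20 250.1 187.95
[ 0.57649715 -0.17846572  0.109     ] -0.032098582843135354 -0.0017984384354589552
case x,y,z mm [np.float64(-177.8), np.float64(-1.2), np.float64(282.6)] F [-0.2  0.7 -0.2] w 0.658 15.22
```

```bash
python3 -m creep '[[0.9,0,0,0,0.4],[0.9,0,0,0,0.4],[0.9,0,0,0,0.4],[0.9,0,0.5,0,0.4],[0,0,1,0,0.4],[0,0,1,0,0.4],[0,0,0.7,0,0.4],[0,0,0.4,0,0.4],[0,0,0,0,0.4],[0,0,0,0,0.4]]' 12; python3 st.py
```

```text
clock: 16.48
position: [0.5768, -0.1815, 0.1396]
ee_rot: [2.497, 1.904, 0.002]
force: [-0.4, -0.4, 1.2]
width: 0.4
gripper_force: 0.0
case x,y,z mm [np.float64(-34.9), np.float64(-2.9), np.float64(139.6)] F [-0.4 -0.4  1.2] w 0.4 16.48
```

```bash
python3 -m creep '[[0.06,-0.03,0.4,0,0.4],[0,0,0.4,0,0.4],[0,0,0.3,0,0.4],[0,0,0.24,0,0.4],[0,0,0,0,0.4],[0,0,0,0,0],[0,0,0,0,0],[0,0,0,0,0],[0,0,0,0,0],[0,0,0,0,0]]' 15; python3 st.py
```

```text
clock: 17.73
position: [0.5758, -0.1791, 0.0857]
ee_rot: [2.498, 1.904, 0.001]
force: [-1.5, -0.4, 5.3]
width: 0.209
gripper_force: 15.7
case x,y,z mm [np.float64(-32.9), np.float64(-1.2), np.float64(85.7)] F [-1.5 -0.4  5.3] w 0.209 17.73
```

Width and upward force suggest the tips are on the cap's shoulder, so I'll regrip 5 mm higher.

```bash
python3 -m creep '[[0,0,0,0,0.4],[0,0,0,0,0.4],[0,0,-0.13,0,0.4],[0,0,0,0,0.4],[0,0,0,0,0],[0,0,0,0,0],[0,0,0,0,0],[0,0,0,0,0],[0,0,0,0,0]]' 15; python3 st.py
```

```text
clock: 18.85
position: [0.5753, -0.179, 0.0898]
ee_rot: [-2.499, -1.904, 0.0]
force: [0.1, 0.1, -0.4]
width: 0.158
gripper_force: 15.0
case x,y,z mm [np.float64(-32.9), np.float64(-0.8), np.float64(89.8)] F [ 0.1  0.1 -0.4] w 0.158 18.85
```

```bash
python3 -m creep '[[0,0,-0.3,0,0],[0,0,-0.5,0,0],[0,0,-0.6,0,0],[0,0,-0.6,0,0],[0,0,-0.4,0,0],[-0.4,0,-0.1,0,0],[-0.6,0,0,0,0],[-0.6,0,0,0,0],[-0.6,0,0,0,0],[-0.4,0,0,0,0],[-0.1,0,0,0,0],[0,0,0,0,0]]'; python3 st.py; python3 - <<'E'
from h import *
im=grab('side','s7.png');cv2.imwrite('pics/s7c.png',cv2.resize(im['pixels'][100:300,150:350],None,fx=3,fy=3))
E
```

```text
clock: 20.35
position: [0.5467, -0.2828, 0.1897]
ee_rot: [-2.498, -1.904, -0.0]
force: [-0.7, -1.3, -1.0]
width: 0.155
gripper_force: 15.0
case x,y,z mm [np.float64(-140.6), np.float64(0.2), np.float64(189.7)] F [-0.7 -1.3 -1. ] w 0.155 20.35
```

View pics/s7c.png

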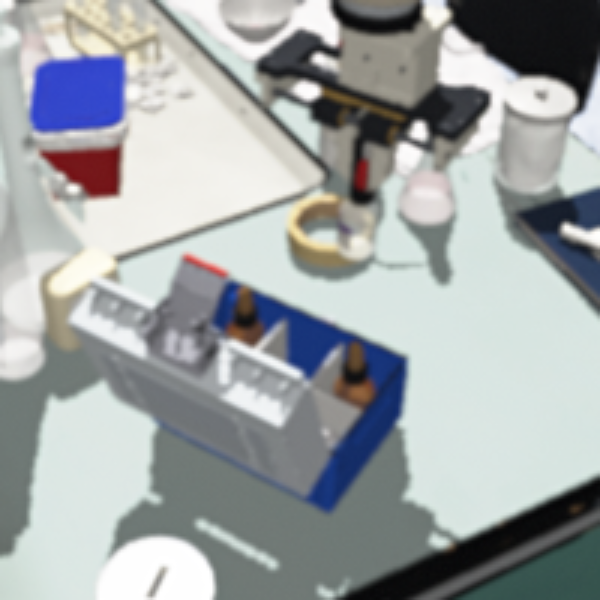

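The bottle hangs upright in the grip at (360,210), both amber bottles are in place and the lid is open. Now I'll lower it.

```bash
python3 -m creep '[[0,0,0.5,0,0],[0,0,0.7,0,0],[0,0,0.6,0,0],[0,0,0.5,0,0],[0,0,0.3,0,0],[0,0,0.1,0,0],[0,0,0,0,0],[0,0,0,0,0]]'; python3 st.py;  python3 -m creep '[[0,0,0.04,0,0],[0,0,0.04,0,0],[0,0,0,0,0],[0,0,0,0,0]]'; python3 st.py
```

```text
clock: 21.4
position: [0.5473, -0.2833, 0.0827]
ee_rot: [2.498, 1.904, 0.001]
force: [-0.0, -0.7, -0.2]
width: 0.158
gripper_force: 15.0
case x,y,z mm [np.float64(-141.0), np.float64(-0.5), np.float64(82.7)] F [-0.  -0.7 -0.2] w 0.158 21.4
clock: 21.9
position: [0.5468, -0.2831, 0.0787]
ee_rot: [2.499, 1.904, 0.0]
force: [-0.7, 0.1, -0.2]
width: 0.154
gripper_force: 15.0
case x,y,z mm [np.float64(-141.0), np.float64(0.1), np.float64(78.7)] F [-0.7  0.1 -0.2] w 0.154 21.9
```

```bash
python3 -m creep '[[0,0,0.03,0,0],[0,0,0,0,0],[0,0,0,0,0]]'; python3 st.py; python3 -m creep '[[0,0,0,0,0.2],[0,0,0,0,0.3],[0,0,0,0,0.4],[0,0,0,0,0.5],[0,0,-0.2,0,0.5],[0,0,-0.6,0,0.5],[0,0,-1,0,0.5],[0,0,-1,0,0.5],[-1,0,-0.6,0,0.5],[-1,0,0,0,0.5],[-1,0,0,0,0.5],[-1,0,0,0,0.5]]'; python3 -m creep '[[-1,0,0,0,0.5],[0,0,0,0,0.5],[0,0,0,0,0.5]]'; python3 st.py; python3 - <<'E'
from h import *
a=grab('top','t8.png')['pixels'][110:270,130:360];b=grab('side','s8.png')['pixels'][110:330,130:350]
cv2.imwrite('pics/f8.png',np.hstack([cv2.resize(a,(430,300)),cv2.resize(b,(360,360))[:300]]))
E
```

```text
clock: 22.28
position: [0.5469, -0.2832, 0.0777]
ee_rot: [2.498, 1.904, 0.0]
force: [0.0, 0.4, 1.0]
width: 0.158
gripper_force: 15.0
case x,y,z mm [np.float64(-141.0), np.float64(-0.1), np.float64(77.7)] F [0.  0.4 1. ] w 0.158 22.27
clock: 23.78
position: [0.504, -0.4385, 0.2144]
ee_rot: [2.498, 1.904, 0.0]
force: [0.8, 1.9, -0.6]
width: 0.5
gripper_force: 0.0
clock: 24.15
position: [0.494, -0.4753, 0.2138]
ee_rot: [-2.498, -1.905, -0.001]
force: [-0.2, 0.4, -0.5]
width: 0.496
gripper_force: 0.0
case x,y,z mm [np.float64(-340.3), np.float64(1.7), np.float64(213.8)] F [-0.2  0.4 -0.5] w 0.496 24.15
```

View pics/f8.png

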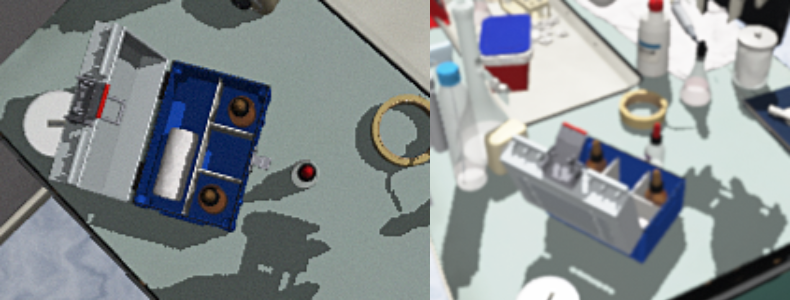

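The white bottle stands upright in front of the carrier (left panel, 305,172). The lid is open and leaning back, the amber bottles are in their compartments, and the bystanders haven't moved.

```bash
python3 -c "
from cell import sign_off
print(sign_off())"
```

```text
the job is handed in; nothing more can be done
None
```

The job is handed in at about 24 s: latch open, lid fully back, white bottle standing upright on the bench in front of the carrier, amber bottles still in their compartments, and nothing else on the bench visibly moved.

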